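# Earth the hand, then slide the board home in the test jig

## Task

Before handling the circuit board, discharge static: with the fingertips, lightly touch the brass plate of the earth point and keep touching it for about a second. Then push the board carrier with the fingers, without lifting it, along the test jig until it rests against the black end block, and withdraw. Do not touch the red or blue stations, and leave the spool, screwdriver, jar, tray and brush where they are.

Things in the scene. Friction and masses are not known exactly. Their poses are not given: they have to be found in the camera images.
- earth: earth point: square black foot 76 x 76 x 22 mm fixed to the bench; origin at the centre of its underside, z up. It carries a brass (gold-coloured metal) round plate, 44 mm across, its flat top 40 mm above the bench
- earth_top (a point): centre of the top face of the brass plate (moves down with it)
- earth_plate (a joint): how far the brass plate is pressed down, m: 0 = up, 0.008 = bottomed. It is sprung straight up: about 1 N starts it moving, about 5 N bottoms it, and it springs back
- stop: line-stop station, not to be touched: square black foot 76 x 76 x 22 mm fixed to the bench; origin at the centre of its underside, z up. It carries a red plastic round plate, 44 mm across, top 40 mm above the bench
- call: call station, not to be touched: square black foot 76 x 76 x 22 mm fixed to the bench; origin at the centre of its underside, z up. It carries a blue plastic round plate, 44 mm across, top 40 mm above the bench
- jig: test jig fixed to the bench: aluminium floor plate 220 (x) x 130 (y) x 6 mm thick, origin at the centre of its underside, x along the slideway away from its open mouth, towards the end block. Grey side rails 104 mm apart, their tops 18 mm above the bench; black end block across its far (+x) end, 46 mm tall, its face 90 mm from the origin
- jig_stop (a point): middle of the end block's face that the carrier must meet, 18 mm above the bench; its x axis points into the block (the pushing direction)
- carrier: loose grey board carrier, 120 (x, along the slideway) x 100 (y) x 24 mm thick, about 0.4 kg (varies), with a green circuit board on it, parts up to 22 mm above its top; origin at the centre of its underside, which lies on the jig floor (6 mm above the bench) between the rails with 2 mm play each side. It slides with a few newtons
- carrier_near (a point): middle of the carrier's near end face, the one at the open mouth of the jig, to push on; half-way up it (18 mm above the bench). The face spans 6 to 30 mm above the bench and is 100 mm wide
- carrier_far (a point): middle of the carrier's far end face, half-way up, which must meet the jig's end block
- spool: bystander: loose solder spool, 54 mm across, 50 mm tall, origin centre of its underside
- driver: bystander: loose screwdriver with blue handle, 170 mm long, lying flat along its x
- jar: bystander: loose jar with white lid, 52 mm across, 70 mm tall, origin centre of its underside
- tray: bystander: loose blue parts tray 130 x 90 x 35 mm, origin centre of its underside
- brush: bystander: loose brush, 140 mm long, lying flat along its x
Things that resemble listed ones, but are neither listed nor needed, are in the scene too. Of the things like the carrier, leave any that is pink; of the rest the larger one is meant.

How it is judged (in metres and radians):
On the way, in this order (a step that is already met when the one before it is completed fails the run):
1. the fingers touch the brass plate for at least 0.5 s, the board carrier still where it was (contact force between the fingers and earth above 0.3 N and value of joint earth_plate above 0.0005 m and distance of carrier from where it was at the start of the episode below 0.008 m), for 0.5 s.
2. the carrier is against the end block (x of carrier_far in the frame of jig_stop above -0.004 m), for 0.2 s.
At the end, for the whole second after the job is handed in: The brass plate was touched first (0.5 s or longer, under 20 N) and is up again; the carrier lies flat on the jig floor, at rest, its far face within 4 mm of the end block; the loose bystanders are within 15 mm of where they were (x of carrier_far in the frame of jig_stop above -0.004 m and z of carrier_near in the frame of jig_stop below 0.004 m and angle between carrier's own z axis and vertical below 0.06 rad and linear speed of carrier below 0.01 m/s and value of joint earth_plate below 0.0015 m and distance of each of spool, driver, jar, tray, brush from where it was at the start of the episode below 0.015 m).
It fails at once if the earth point is pressed harder than 20 N (contact force between any of the fingers, the arm and earth above 20 N).
It fails at once if the red or the blue station is touched (contact force between any of the fingers, the arm and stop above 0.3 N or contact force between any of the fingers, the arm and call above 0.3 N).
It fails at once if the carrier is lifted more than 8 mm or tipped (z of carrier_near in the frame of jig_stop above 0.008 m or angle between carrier's own z axis and vertical above 0.15 rad).
It fails at once if the spool, screwdriver, jar, tray or brush is moved more than 15 mm (distance of any of spool, driver, jar, tray, brush from where it was at the start of the episode above 0.015 m).
It also fails if it takes over 43 s, if anything falls off the work surface, if the arm or the gripper's body presses on something with over 40 N, if the wrist force passes 120 N, or if a joint passes its speed limit or range.

## Robot

A 6-joint arm with a two-finger parallel gripper is mounted at the origin on the work surface. World frame = base frame: x ahead of the robot, y to its left, z up, the work surface at z = 0. Lengths are in mm, angles in rad, forces in N, time in s.
With the tool pointing down it reaches from about 350 to 875 mm from the base axis. Payload 4.2 kg.
Tool frame: the origin (TCP) lies at the very end of the fingers, on their centre line; the grasp point (between the pads) lies 19 mm behind it (arm.pinch_z is the distance from the TCP to the grasp point, in mm); x points along the fingers, y is the direction in which the jaws open and shut, and the axes are right-handed (so a half turn about x gives the same grasp; the last joint's range is limited). The gripper opens to 85 mm and grips with 20 to 120 N. Pads are 22 mm wide; open, the fingers measure 114 mm over their backs; the gripper's body (76 mm by 85 mm) begins 54 mm behind the grasp point. The pads swing forward as they close: fully open they stand 13 mm farther back than shut.
Start: joints at [1.372, 0.385, 0.008, 0, -1.194, -0.259], TCP at [276.201, 560.636, 231.312] pointing down, gripper open.
Joint ranges: [-3.14, 3.14], [-1.21, 2.06], [-1.07, 1.41], [-3.16, 2.05], [-2.99, -0.16], [-3.1, 3.1]. Speed limits (rad/s): [2.79, 2.79, 3.14, 3.14, 3.14, 3.14].

## Interface

Orientations are given as a unit quaternion [x, y, z, w].
In Python, from bench import arm gives the robot as it stands.
- The arm moves only by the tool drive_tool, never from a script. Its argument "motion" is a list of rows, each a list of 4 numbers: the shift along the tool's x, y, z in mm, then the turn about the tool's x in degrees. In form: [[dx, dy, dz, spin], ...]. A call has 1 to 10 rows; each row shifts and turns the commanded pose from where the row before left it, along the tool's axes as they then stand; what a row does not reach is not made up. A row lasts 1/12 s, in which the tool goes at most 41.7 mm and 7.16 degrees, less where a joint would pass 70% of its speed; a pose out of reach is approached as far as the arm can. A call with a gripper value outside its range is refused whole. "grip" is the finger opening in mm, from 0 to 85.4, set as the call begins (left out, the last holds). The fingers move at their own pace and stop on an object; the grip force is fixed at half the most. Time passes only in rows, so rows that do not move let the fingers close. It gives the time, the measured TCP pose, the force and the opening at its end, in the units of the state.
- arm.read_state(): the state, without advancing time (a new reading comes with each control period).
- arm.get_image(name): name is "side" or "top"; returns the picture (480x640x3 uint8, red, green, blue); there is no depth.
- arm.calibration(name): a dict with "K" (3x3 intrinsics, pixels), "eye" and "attitude" of the camera in the world. Camera axes: x right, y up, looking along -z (the intrinsics and any distortion apply to the point x, -y, -z); pixel columns grow to the right and rows downward; lengths in mm; the calibration is good to about 2 mm. A picture is of the moment at which its call begins. calibration takes no time and is no camera call.
- arm.job_done(): hands the job in, once; it reports no verdict.
The state is a dict: "clock": time; "joints": joint angles; "joint_vel": joint speeds; "joint_efforts": joint torques, N m; "position": TCP position; "ee_rot": TCP orientation; "contact_force": force on the tool from outside, world axes, zero at the start; "wrist_torque": the same for the moment, N m; "gripper_width": finger opening in mm.
Only numpy, scipy, OpenCV 4.12 (cv2) and the standard library are available. Lean on these libraries where they do the work, as an engineer would, in place of code of your own. Each camera call takes 0.05 s, during which the arm holds its last target. There are 200 camera calls.

## Working session

There is one attempt and no reset: what is moved stays moved. The work goes in short steps, Python scripts to look and compute and a tool call to move; the robot and the scene stay as the last step left them, time stands still between calls to the robot, and variables do not carry over. Pictures are saved under pics/ and viewed, about 8 in all and at most 12, crops included, and the job is handed in when it is done.

Besides the shell and the picture viewer there is one more tool, called as name(argument=value, ...), one argument or row to a line, values as JSON. drive_tool: Moves the arm, as the interface text tells. Its arguments: {"type":"object","properties":{"motion":{"type":"array"},"grip":{"type":"number"}},"required":["motion"]}

```bash
mkdir -p pics; python3 - <<'E'
from bench import arm
import cv2
for n in("top","side"):
    im=arm.get_image(n); cv2.imwrite(f"pics/{n}0.png",im[:,:,::-1]); c=arm.calibration(n); print(n,c)
print(arm.read_state())
E
```

```text
top {'K': array([[529.21416987,   0.        , 320.74036096],
       [  0.        , 529.21416987, 235.14863473],
       [  0.        ,   0.        ,   1.        ]]), 'eye': array([ 366.54659447,    6.93293321, 1304.80382983]), 'attitude': array([ 0.05929724, -0.05898829, -0.70352023,  0.70573615])}
side {'K': array([[601.541508  ,   0.        , 313.78034097],
       [  0.        , 601.541508  , 237.04758986],
       [  0.        ,   0.        ,   1.        ]]), 'eye': array([-251.57138583, -859.34012637,  970.72664879]), 'attitude': array([ 0.40593612, -0.16879037, -0.33236153,  0.83442285])}
{'clock': 0.1, 'joints': array([ 1.37160798e+00,  3.85538896e-01,  6.77495640e-03, -4.26992976e-04,
       -1.19400053e+00, -2.58604599e-01]), 'joint_vel': array([ 0.00104792, -0.00178042,  0.00361441,  0.00084745,  0.00036165,
       -0.00113085]), 'joint_efforts': array([-2.06087261e-04, -3.93320167e+01,  1.88927221e+01,  4.19786721e+00,
       -2.58888482e-03,  3.56262795e-06]), 'position': array([275.98645689, 560.19410661, 230.30127632]), 'ee_rot': array([-0.68853101,  0.16119845,  0.68877019,  0.15979904]), 'contact_force': array([0.21123416, 0.13087579, 0.12381372]), 'wrist_torque': array([ 0.01806554, -0.01869008,  0.01820298]), 'gripper_width': 85.79782710423783}
```

View pics/top0.png

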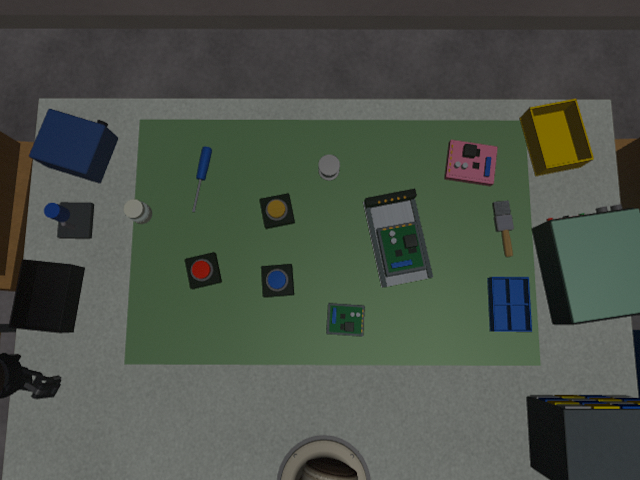

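View pics/side0.png

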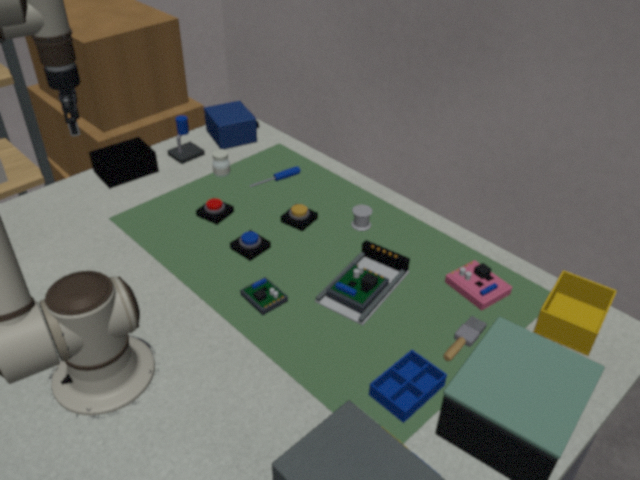

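The pictures show the brass plate at top (276,210) and red and blue plates at (202,270) and (278,280). The jig has its end block at (390,197) and its mouth near (405,283).

Carrier candidates in top: (403,249) on the jig, small green (346,319), pink (471,162). The one at (403,249) is meant: it isn't pink, it's the larger one, and it sits in the jig. I'll confirm with a crop and measure.

```bash
cat > h.py <<'E'
from bench import arm
import cv2, numpy as np
from scipy.spatial.transform import Rotation as R
def cast(n,px,z):
    c=arm.calibration(n);px=np.atleast_2d(px).astype(float)
    d=(np.linalg.inv(c["K"])@np.c_[px,np.ones(len(px))].T).T*[1,-1,-1]
    d=R.from_quat(c["attitude"]).apply(d)
    return c["eye"]+d*((z-c["eye"][2])/d[:,2])[:,None]
def proj(n,P):
    c=arm.calibration(n);p=R.from_quat(c["attitude"]).inv().apply(np.atleast_2d(P)-c["eye"])*[1,-1,-1]
    q=(c["K"]@p.T).T;return q[:,:2]/q[:,2:]
def blob(im,lo,hi,roi):
    x0,y0,x1,y1=roi
    m=cv2.inRange(cv2.cvtColor(im[y0:y1,x0:x1],cv2.COLOR_RGB2HSV),lo,hi)
    c=max(cv2.findContours(m,0,2)[0],key=cv2.contourArea)
    (x,y),(w,h),a=cv2.minAreaRect(c);return (x+x0,y+y0),(w,h),a
E
python3 - <<'E'
from h import *
t=cv2.imread("pics/top0.png")[:,:,::-1].copy();s=cv2.imread("pics/side0.png")[:,:,::-1].copy()
for n,im,roi in(("top",t,(255,190,300,232)),("side",s,(280,200,320,230))):
    b=blob(im,(12,110,90),(28,255,255),roi);print(n,b,cast(n,b[0],40).round(1))
for k,p in dict(red=(202,270),blue=(278,280)).items():print(k,cast("top",p,40).round(0))
b=blob(t,(140,50,80),(175,255,255),(430,130,510,195))
print("pink",b,cast("top",cv2.boxPoints(b),24).round(0))
cv2.imwrite("pics/crop1.png",cv2.resize(t[180:300,350:450],None,fx=5,fy=5,interpolation=cv2.INTER_CUBIC)[:,:,::-1])
E
```

```text
top ((275.75000190734863, 208.25), (15.55634880065918, 16.26345443725586), 45.0) [[646.7 118.   40. ]]
side ((298.5, 210.0), (12.0, 15.0), 90.0) [[636.8 111.3  40. ]]
red [[495. 292.  40.]]
blue [[471. 110.  40.]]
pink ((471.4779968261719, 161.64670181274414), (48.606224060058594, 37.6290283203125), 8.530765533447266) [[ 732. -302.   24.]
 [ 830. -319.   24.]
 [ 811. -440.   24.]
 [ 714. -421.   24.]]
```

View pics/crop1.png

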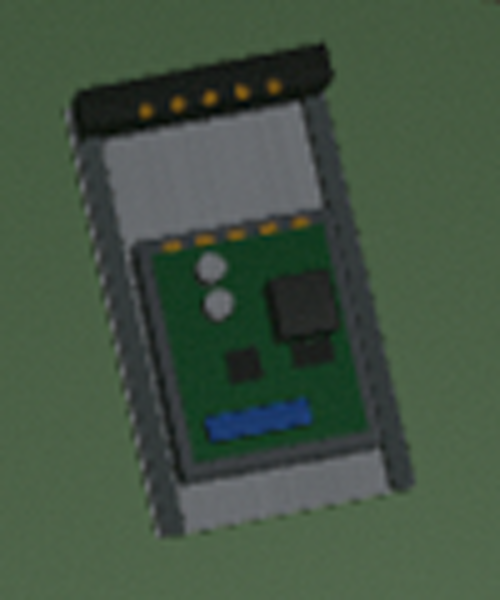

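The crop confirms it: grey carrier with a green board lying between the rails. Its near edge runs about (387,275)–(425,267) in the full picture, the far edge (377,228)–(415,222), the block's near edge (366,207)–(415,197), and there is a gap to the block.

```bash
python3 - <<'E'
from h import *
t=cv2.imread("pics/top0.png")[:,:,::-1].copy();s=cv2.imread("pics/side0.png")[:,:,::-1].copy()
for n,im,roi in(("top",t,(255,190,300,232)),("side",s,(280,200,320,218))):
    b=blob(im,(10,80,60),(30,255,255),roi);print(n,b,cast(n,b[0],40).round(1))
f=lambda a,z:cast("top",np.array(a)/5+[350,180],z).round(1)
# mouth corners outer rails (z 18), block top corners z46
M=f([(158,535),(412,487)],18); print("mouth",M, np.linalg.norm(M[0]-M[1]))
B=f([(76,95),(330,47)],46); print("block far top",B,np.linalg.norm(B[0]-B[1]))
C=f([(135,242),(325,210),(378,432),(185,468)],30); print("carrier top",C,[np.linalg.norm(C[i]-C[i-1]).round(0) for i in range(4)],C.mean(0))
u=(B.mean(0)-M.mean(0))[:2];print("axis",np.degrees(np.arctan2(u[1],u[0])),np.linalg.norm(u))
u2=(C[:2].mean(0)-C[2:].mean(0))[:2];print("carrier axis",np.degrees(np.arctan2(u2[1],u2[0])))
r=R.from_quat(arm.read_state()["ee_rot"]).as_matrix();print(r.round(3))
E
```

```text
top ((276.00000190734863, 208.5), (17.441329956054688, 16.994115829467773), 26.56505012512207) [[646.1 117.4  40. ]]
side ((299.0, 210.0), (12.0, 16.0), 90.0) [[637.8 110.4  40. ]]
mouth [[ 457.  -140.2   18. ]
 [ 480.7 -264.2   18. ]] 126.24456423941587
block far top [[ 669.2 -100.4   46. ]
 [ 693.7 -225.    46. ]] 126.98586535516462
carrier top [[ 599.3 -129.9   30. ]
 [ 615.5 -223.3   30. ]
 [ 506.2 -246.    30. ]
 [ 488.5 -152.4   30. ]] [np.float64(113.0), np.float64(95.0), np.float64(112.0), np.float64(95.0)] [ 552.375 -187.9     30.   ]
axis 10.525250225035185 216.2383176035182
carrier axis 11.60498537699128
[[-0.001 -0.442 -0.897]
 [-0.002 -0.897  0.442]
 [-1.     0.002 -0.   ]]
```

drive_tool(
  motion=[
    [0,0,0,7.1],
    [0,0,0,7.1],
    [0,0,0,7.1],
    [0,0,0,7.1],
    [0,0,0,7.1],
    [0,0,0,7.1],
    [0,0,0,7.1],
    [0,0,0,7.1],
    [0,0,0,7.1],
    [0,0,0,7.1],
  ],
  grip=0,
)

```text
clock: 0.93
position: [276.0, 560.3, 230.7]
ee_rot: [-0.466, 0.532, 0.466, 0.532]
contact_force: [0.6, 0.2, -0.3]
gripper_width: -0.1
```

drive_tool(
  motion=[
    [0,0,0,7.1],
    [0,0,0,7.1],
    [0,0,0,7.1],
    [0,0,0,7.1],
    [0,0,0,7.1],
    [0,0,0,7.1],
    [0,0,0,7.1],
    [0,0,0,7.1],
    [0,0,0,7.1],
    [0,0,0,7.1],
  ],
)

```text
clock: 1.77
position: [276.1, 560.3, 230.6]
ee_rot: [-0.071, 0.704, 0.07, 0.703]
contact_force: [-0.4, -0.4, 0.1]
gripper_width: -0.1
```

```bash
cat >> h.py <<'E'
def to(x,y,z):
    s=arm.read_state();r=R.from_quat(s["ee_rot"])
    print("t",s["clock"],"pos",s["position"].round(1),"F",s["contact_force"].round(2),"w",round(s["gripper_width"],1),"j6",s["joints"][5].round(2))
    m=r.as_matrix();print("ydir",m[:,1].round(3),"zdir",m[:,2].round(3))
    print("tool shift",r.inv().apply(np.array([x,y,z])-s["position"]).round(1))
E
python3 -c "from h import *;to(642,114,100)"
```

```text
t 1.7667 pos [276.1 560.3 230.6] F [-0.36 -0.45  0.1 ] w -0.1 j6 -2.74
ydir [-0.198  0.98  -0.001] zdir [ 0.98   0.198 -0.001]
tool shift [ 131.  -509.8  270.5]
```

drive_tool(
  motion=[
    [0,-15,8,0],
    [0,-30,16,0],
    [0,-33,17.5,0],
    [0,-33,17.5,0],
    [0,-33,17.5,0],
    [0,-33,17.5,0],
    [0,-33,17.5,0],
    [0,-33,17.5,0],
    [0,-33,17.5,0],
    [0,-33,17.5,0],
  ],
)

```text
clock: 2.6
position: [500.5, 289.2, 231.1]
ee_rot: [-0.073, 0.704, 0.073, 0.703]
contact_force: [1.2, 0.1, -0.9]
gripper_width: 0.1
```

drive_tool(
  motion=[
    [10,-33,17.5,0],
    [20,-33,17.5,0],
    [20,-33,17.5,0],
    [20,-33,17.5,0],
    [20,-33,17.5,0],
    [20,-20,10,0],
    [10,-14,8,0],
    [5,0,0,0],
    [0,0,0,0],
  ],
)

```text
clock: 3.35
position: [641.4, 119.2, 106.0]
ee_rot: [-0.072, 0.705, 0.072, 0.702]
contact_force: [-0.4, 0.2, -0.4]
gripper_width: -0.0
```

```bash
python3 - <<'E'
from h import *
to(642,114,46)
t=arm.get_image("top");s=arm.get_image("side")
a=cv2.resize(t[170:270,230:320],(400,444),interpolation=2);b=cv2.resize(s[150:250,250:340],(400,444),interpolation=2)
cv2.imwrite("pics/e1.png",np.hstack([a,b])[:,:,::-1])
p=arm.read_state()["position"];print(proj("top",p),proj("side",p),proj("side",[642,114,40]))
E
```

```text
t 3.35 pos [641.4 119.2 106. ] F [-0.39  0.22 -0.4 ] w -0.0 j6 -1.8
ydir [-0.203  0.979 -0.   ] zdir [ 0.979  0.203 -0.003]
tool shift [60.  -5.2 -0.2]
[[271.96573857 203.84665113]] [[297.33946006 186.32165619]] [[299.22783891 208.8130831 ]]
```

View pics/e1.png

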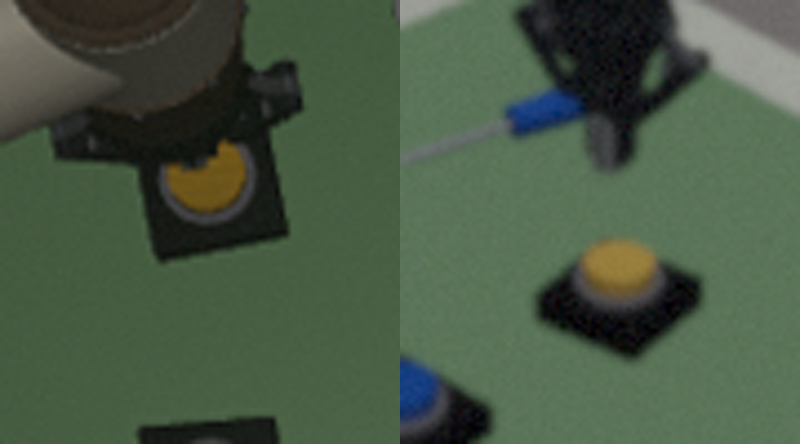

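The left half shows the plate under the gripper. In the right half the fingertip is at side pixel (297,188) and the plate top at (299,208), which agrees with the projected target. Descending now.

drive_tool(
  motion=[
    [10,-4,1,0],
    [20,0,0,0],
    [15,0,0,0],
    [10,0,0,0],
    [4,0,0,0],
    [2,0,0,0],
    [0,0,0,0],
    [0,0,0,0],
  ],
)

```text
clock: 4.12
position: [644.5, 116.9, 47.6]
ee_rot: [-0.073, 0.703, 0.073, 0.704]
contact_force: [-0.3, -0.7, 1.0]
gripper_width: 0.1
```

drive_tool(
  motion=[
    [2,0,0,0],
    [1,0,0,0],
    [1,0,0,0],
    [1,0,0,0],
    [1,0,0,0],
    [0,0,0,0],
    [0,0,0,0],
  ],
)

```text
clock: 4.7
position: [643.8, 116.4, 40.5]
ee_rot: [-0.073, 0.703, 0.072, 0.703]
contact_force: [-0.2, -0.3, 0.3]
gripper_width: -0.3
```

drive_tool(
  motion=[
    [1,0,0,0],
    [1,0,0,0],
    [1,0,0,0],
    [1,0,0,0],
    [0,0,0,0],
    [0,0,0,0],
  ],
)

```text
clock: 5.2
position: [644.1, 116.5, 36.9]
ee_rot: [-0.073, 0.703, 0.073, 0.704]
contact_force: [-1.0, 0.4, 2.6]
gripper_width: 0.0
```

drive_tool(
  motion=[
    [0.5,0,0,0],
    [0,0,0,0],
    [0,0,0,0],
    [0,0,0,0],
    [0,0,0,0],
    [0,0,0,0],
    [0,0,0,0],
    [0,0,0,0],
    [0,0,0,0],
    [0,0,0,0],
  ],
)

```text
clock: 6.03
position: [644.0, 116.5, 36.2]
ee_rot: [-0.072, 0.703, 0.073, 0.704]
contact_force: [0.7, -0.1, 2.0]
gripper_width: -0.0
```

drive_tool(
  motion=[
    [0,0,0,0],
    [0,0,0,0],
    [0,0,0,0],
    [-5,0,0,0],
    [-15,0,0,0],
    [-30,0,0,0],
    [-30,0,0,0],
    [-20,0,0,0],
    [0,0,0,0],
  ],
)

```text
clock: 6.78
position: [646.1, 117.2, 141.5]
ee_rot: [-0.072, 0.7, 0.073, 0.706]
contact_force: [0.2, 0.0, 0.2]
gripper_width: 0.1
```

```bash
python3 - <<'E'
from h import *
# 65 mm outside near face along axis 11 deg
u=np.array([np.cos(np.radians(11)),np.sin(np.radians(11))]);p=np.array([493.5,-199.5])-50*u;print(p)
to(p[0],p[1],100)
E
```

```text
[ 444.41864083 -209.04044977]
t 6.7833 pos [646.1 117.2 141.5] F [0.23 0.05 0.19] w 0.1 j6 -1.79
ydir [-0.205  0.979  0.001] zdir [0.979 0.205 0.009]
tool shift [  39.  -278.1 -264.6]
```

drive_tool(
  motion=[
    [-5,-12,-12,0],
    [0,-27,-26,0],
    [0,-28,-27,0],
    [0,-28,-27,0],
    [0,-28,-27,0],
    [0,-28,-27,0],
    [0,-28,-27,0],
    [0,-28,-27,0],
    [0,-28,-27,0],
    [0,-28,-27,0],
  ],
  grip=40,
)

```text
clock: 7.62
position: [446.6, -193.7, 140.4]
ee_rot: [-0.072, 0.704, 0.073, 0.703]
contact_force: [0.4, 0.1, 0.3]
gripper_width: 39.8
```

drive_tool(
  motion=[
    [10,-15,-11,0],
    [15,0,0,0],
    [15,0,0,0],
    [5,0,0,0],
    [0,0,0,0],
    [0,0,0,0],
  ],
)

```text
clock: 8.12
position: [441.0, -209.5, 96.0]
ee_rot: [-0.073, 0.704, 0.073, 0.703]
contact_force: [-0.3, -0.4, 1.0]
gripper_width: 40.1
```

```bash
python3 - <<'E'
from h import *
to(444.4,-209,16)
t=arm.get_image("top");s=arm.get_image("side")
a=cv2.resize(t[180:320,340:450],(400,509),interpolation=2);b=cv2.resize(s[220:360,290:400],(400,509),interpolation=2)
cv2.imwrite("pics/c1.png",np.hstack([a,b])[:,:,::-1])
p=arm.read_state()["position"];print(proj("top",p),proj("side",p),proj("side",[[493.5,-199.5,30],[469,-202,6]]))
E
```

```text
t 8.1167 pos [ 441.  -209.5   96. ] F [-0.28 -0.44  0.95] w 40.1 j6 -1.25
ydir [-0.204  0.979  0.   ] zdir [ 0.979  0.204 -0.001]
tool shift [80.  -0.2  3.5]
[[416.10668195 291.37623391]] [[332.8727801  287.79514467]] [[344.91984481 296.75110236]
 [337.7426638  310.15737388]]
```

View pics/c1.png

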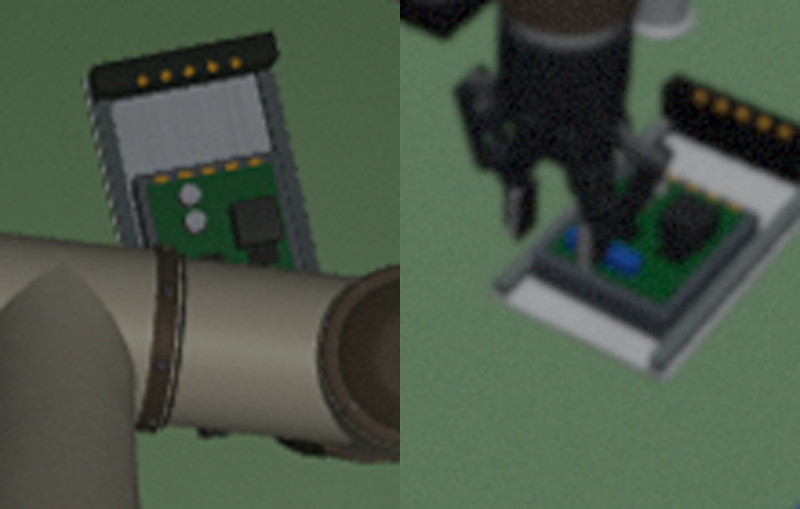

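The side crop shows the fingers over the mouth. The jig mouth midpoint is at (339,311) against a predicted (338,310), and the carrier near edge at (345,299) against (345,297), so they agree to a few mm. Lowering outside the mouth.

drive_tool(
  motion=[
    [20,0,0,0],
    [25,0,0,0],
    [20,0,0,0],
    [12,0,0,0],
    [5,0,0,0],
    [0,0,0,0],
    [0,0,0,0],
  ],
)

```text
clock: 8.8
position: [442.0, -209.7, 14.9]
ee_rot: [-0.073, 0.703, 0.073, 0.704]
contact_force: [-0.0, -0.5, 0.3]
gripper_width: 40.1
```

drive_tool(
  motion=[
    [0,0,4,0],
    [0,0,6,0],
    [0,0,6,0],
    [0,0,5,0],
    [0,0,4,0],
    [0,0,4,0],
    [0,0,4,0],
    [0,0,4,0],
    [0,0,4,0],
    [0,0,4,0],
  ],
)

```text
clock: 9.63
position: [484.3, -200.5, 13.9]
ee_rot: [-0.072, 0.704, 0.073, 0.702]
contact_force: [-2.4, -1.2, 1.3]
gripper_width: 40.3
```

Contact (about 2.7 N along the push). Carrying on.

drive_tool(
  motion=[
    [0,0,4,0],
    [0,0,4,0],
    [0,0,4,0],
    [0,0,4,0],
    [0,0,4,0],
    [0,0,4,0],
    [0,0,4,0],
    [0,0,4,0],
    [0,0,4,0],
    [0,0,0,0],
  ],
)

```text
clock: 10.47
position: [521.9, -193.1, 14.3]
ee_rot: [-0.073, 0.703, 0.073, 0.704]
contact_force: [-0.2, 0.7, -1.5]
gripper_width: 40.1
```

drive_tool(
  motion=[
    [0,0,2,0],
    [0,0,2,0],
    [0,0,2,0],
    [0,0,2,0],
    [0,0,2,0],
  ],
)

```text
clock: 10.88
position: [530.2, -191.2, 14.3]
ee_rot: [-0.072, 0.703, 0.072, 0.703]
contact_force: [-1.6, -0.8, 2.0]
gripper_width: 40.1
```

drive_tool(
  motion=[
    [0,0,2,0],
    [0,0,1.5,0],
    [0,0,1.5,0],
    [0,0,1,0],
  ],
)

```text
clock: 11.22
position: [535.4, -190.0, 14.0]
ee_rot: [-0.072, 0.704, 0.073, 0.703]
contact_force: [-5.6, -2.4, 3.7]
gripper_width: 40.2
```

drive_tool(
  motion=[
    [0,0,1,0],
    [0,0,1,0],
    [0,0,0,0],
  ],
)

```text
clock: 11.47
position: [535.4, -189.8, 13.8]
ee_rot: [-0.072, 0.705, 0.073, 0.701]
contact_force: [-7.0, -1.7, 4.8]
gripper_width: 39.8
```

drive_tool(
  motion=[
    [0,0,1,0],
    [0,0,1,0],
    [0,0,0,0],
  ],
)

```text
clock: 11.72
position: [535.4, -189.6, 13.6]
ee_rot: [-0.071, 0.707, 0.072, 0.7]
contact_force: [-9.8, -2.9, 6.8]
gripper_width: 40.0
```

```bash
python3 - <<'E'
from h import *
to(535,-190,14)
t=arm.get_image("top");s=arm.get_image("side")
a=cv2.resize(t[180:280,350:440],(400,444),interpolation=2);b=cv2.resize(s[230:330,320:410],(400,444),interpolation=2)
cv2.imwrite("pics/c2.png",np.hstack([a,b])[:,:,::-1])
E
```

```text
t 11.7167 pos [ 535.4 -189.6   13.6] F [-9.81 -2.92  6.85] w 40.0 j6 -1.31
ydir [-0.202  0.979  0.003] zdir [ 0.979  0.202 -0.01 ]
tool shift [-0.4 -0.3 -0.5]
```

View pics/c2.png

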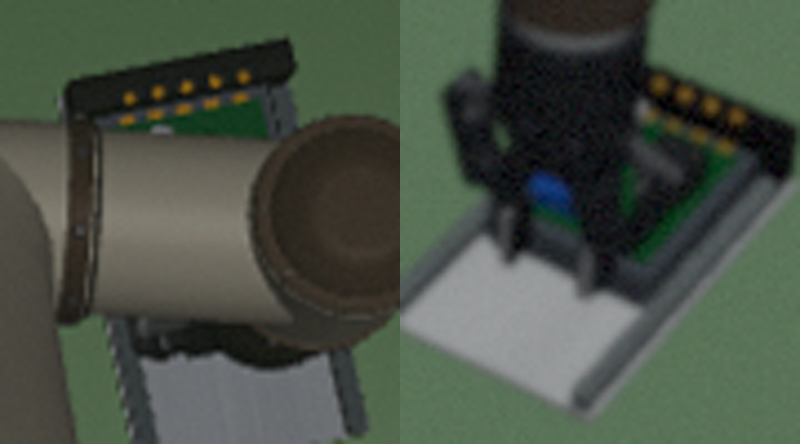

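Both views show the carrier's far edge meeting the end block with no floor visible between them. Withdrawing straight back, then up.

drive_tool(
  motion=[
    [0,0,0.5,0],
    [0,0,0,0],
    [0,0,0,0],
    [0,0,-3,0],
    [0,0,-8,0],
    [0,0,-20,0],
    [0,0,-25,0],
    [0,0,-25,0],
    [0,0,-15,0],
    [0,0,0,0],
  ],
)

```text
clock: 12.65
position: [444.0, -208.7, 14.2]
ee_rot: [-0.072, 0.703, 0.072, 0.703]
contact_force: [0.3, 0.2, 0.2]
gripper_width: 39.8
```

drive_tool(
  motion=[
    [-15,0,0,0],
    [-30,0,0,0],
    [-40,0,0,0],
    [-40,0,0,0],
    [-40,0,0,0],
    [-30,-30,0,0],
    [0,-30,-10,0],
    [0,-30,-10,0],
    [0,-30,-10,0],
    [0,0,0,0],
  ],
)

```text
clock: 13.48
position: [442.9, -335.9, 209.2]
ee_rot: [-0.072, 0.702, 0.07, 0.705]
contact_force: [-0.0, -0.4, 0.6]
gripper_width: 39.9
```

```bash
python3 - <<'E'
from h import *
to(400,-300,200)
t=arm.get_image("top");s=arm.get_image("side")
a=cv2.resize(t[110:310,180:420],(480,400),interpolation=2);b=cv2.resize(s[230:330,330:410],(320,400),interpolation=2)
cv2.imwrite("pics/f.png",np.hstack([a,b])[:,:,::-1])
E
```

```text
t 13.4833 pos [ 442.9 -335.9  209.2] F [-0.05 -0.37  0.62] w 39.9 j6 -1.01
ydir [-0.201  0.98  -0.003] zdir [0.98  0.201 0.003]
tool shift [  8.9  43.8 -34.8]
```

View pics/f.png

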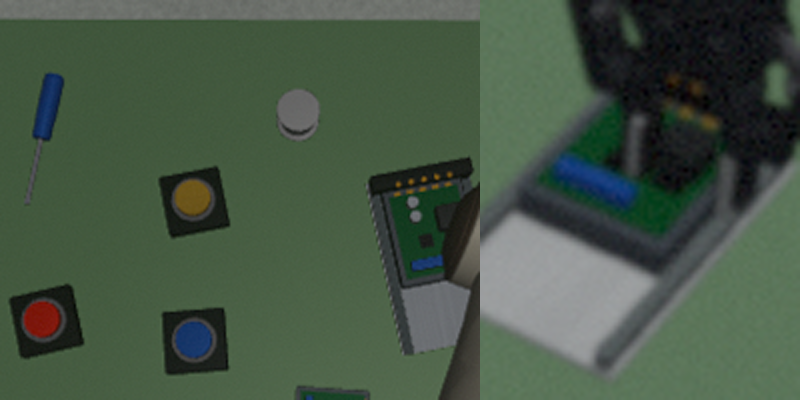

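The final picture shows the carrier flat against the end block, with the brass plate up and the spool and screwdriver in place. Handing in.

```bash
python3 -c "from bench import arm;print(arm.job_done())"
```

```text
the job is handed in; nothing more can be done
None
```

The carrier is against the end block and the job was handed in at about 13.5 s on the clock; no verdict is reported.

- **Discharge:** I pressed the brass plate down 3–4 mm with closed fingers. The readings were 2.0–2.6 N, and I held it for about 1 s. The plate is up again in the last picture.
- **Push:** I pushed the carrier about 50 mm along the jig with two spread fingertips, low on its near face. It stopped at TCP x ≈ 535, where I expected about 537, and the force rose to about 10 N without further movement. I then withdrew back and up.
- **Last checks:** Pictures taken after the stop and after withdrawing show no floor between the carrier and the block, and the carrier looks flat. The driver, spool and the red and blue stations look untouched.
- **Disagreed or not checked:**
  - The two cameras put the brass plate about 8 mm apart, so I touched near the average.
  - The carrier's length came out at 112 mm instead of 120 mm from the top view.
  - The jar, tray and brush were not in the final picture, but the fingers stayed well clear of them.

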